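# Hold a pendulum angle gauge at its set pitch on a crooked joist offcut

### The job

First push the clamp pedal on the jig all the way down until it snaps home on its stop, so that the crooked timber offcut is clamped. Then pick up the pendulum angle gauge by its grip, rest the middle of its foot on the crown of the offcut, square to it, and rock it there until the swinging pointer settles in the fork of the brass set hand. Finish while still holding the gauge like that, its foot touching only the timber, so that I can measure the gaps under it for the packing wedges; leave the other tools and wares where they are.

Things in the scene. Friction and masses are not known exactly. Their poses are not given: they have to be found in the camera images.
- jig: fixed plywood base board 120 (x) x 380 (y) x 18 mm lying on the table, with a steel fence 52 mm high at its far edge (+x), a timber stop at its right end (-y) and the strap clamp on its left half. Origin: centre of the underside; x points away from the robot at yaw 0, y to the left along the board
- clamp_strap: steel strap 18 x 142 x 7 mm of the clamp, lying along the board; the pedal pushes it down through a toggle link so that the sprung rubber foot under its right end bears on the tail of the offcut. Origin: its hinge in the heel post, at jig x 0, y +125, z 52 mm
- pedal (a joint): clamp pedal: steel arm with a ribbed paddle 36 x 52 mm that rises to the left (+y of the jig), hinged about the jig's x at pedal_pivot. 0 = raised 0.70 rad; 0.70 = level, on its stop (paddle then 78 to 130 mm left of the pivot, top 90 mm over the table; raised, its edge is at 172 mm). Takes 5 to 20 N down on the paddle; sprung up to about 0.62, then it snaps down and stays
- pedal_pivot (a point): hinge of the pedal, in the jig at x 0, y +75, z 85 mm; axes parallel to the jig's
- pedal_pad (a point): middle of the paddle's top face, 104 mm from the pivot
- offcut: loose timber offcut, 0.42 kg, on the jig's board (underside 18 mm above the table) before the fence: main part 68 (x) x 110 (y) mm, its hewn crooked top highest at the crown, 54 mm high at the right end, 60 at the left; on the left a tail 60 mm long, 20 mm high, under the clamp. Origin: underside, centre of the main part; axes as the jig's
- crown (a point): highest line of the offcut's top (it runs along the offcut's x): 74 mm above its underside, 5 mm left of its origin; right of it the top falls 8 deg for 20 mm, then 20 deg and more
- gauge: loose upright pendulum angle gauge, about 0.5 kg: aluminium foot bar 40 (x) x 150 (y) x 12 mm, above it a round white dial, diameter 120, 22 mm thick, centre 76 mm above the underside, facing -x of the gauge (to the robot at yaw 0), on top an upright black grip 22 (x) x 30 (y) mm from 140 to 187 mm height. Origin: centre of the foot's underside; y along the foot to the left, z up
- gauge_grip (a point): middle of the black grip, 164 mm above the underside of the foot, where to grasp it
- pointer (a joint): black needle on a pin at the dial's centre, brass bob below: a free pendulum that swings for about a second and stays vertical while the gauge tilts. Radians: 0 = straight up in the dial; positive = leans to the left (+y) in the dial, which happens when the left end of the foot is raised; equals the tilt of the foot
- set_hand (a joint): thin brass hand on the same pin, its end a fork 6 mm wide, 48 mm from the pin; stays where it has been set, 0.12 to 0.28 rad to the left (same zero and sense as the pointer): the pitch wanted
- pointer_tip (a point): point of the needle, 48 mm from the pin
- mark (a point): middle of the fork of the brass set hand, 48 mm from the pin
- sanding_block: bystander: wooden sanding block 44 x 84 x 28 mm
- caddy: bystander: round copper caddy, 66 mm across, 58 mm high
- beaker: bystander: tall copper beaker, 61 mm across, 78 mm high
- chisel: bystander: cold chisel, 135 mm long

How it is judged:
By the outcome, as a careful person would: the job done as asked, in the order asked, and still so for the second after the job is handed in, while the arm keeps its last pose, push and grip.
It also fails if it takes over 64 s, if anything falls off the work surface, if the arm or the gripper's body presses on something with over 40 N, if the wrist force passes 120 N, or if a joint passes its speed limit or range.

### The arm

A 6-joint arm with a two-finger parallel gripper is mounted at the origin on a cart in front of the work surface, level with it; the furniture and walls round the work are solid. World frame = base frame: x ahead of the robot, y to its left, z up, the work surface at z = 0. Lengths are in m, angles in rad, forces in N, time in s.
With the tool pointing down it reaches from about 0.375 to 0.925 m from the base axis. Payload 5.7 kg.
Tool frame: the origin (TCP) lies where the fingers leave the gripper's body, on its centre line; the fingertips stand 73 mm ahead of it and the grasp point (between the pads) lies ctrl.grip_point_offset ahead of it (ctrl.grip_point_offset is the distance from the TCP to the grasp point, in m); z points along the fingers, y is the direction in which the jaws open and shut (so a half turn about z gives the same grasp; the last joint's range is limited). The gripper opens to 85 mm and grips with 20 to 120 N. Pads are 22 mm wide; open, the fingers measure 114 mm over their backs; the gripper's body (76 mm by 85 mm) begins 54 mm behind the grasp point. The pads swing forward as they close: fully open they stand 13 mm farther back than shut.
Start: joints at [-1.332, 0.359, 1.51, -0, 1.272, -0.115], TCP at [0.208, -0.563, 0.304] pointing down, gripper open.
Joint ranges: [-2.97, 2.97], [-1.01, 2.36], [0.21, 2.38], [-0.96, 4.11], [0.2, 2.71], [-2.98, 2.98]. Speed limits (rad/s): [2.39, 2.39, 3.14, 3.14, 3.14, 3.14].

### API

Orientations are given as a unit quaternion [w, x, y, z].
In Python, from station import read_state, vision, order, ctrl gives the robot as it stands. The module is installed in compiled form; this text tells all that it offers.
- The arm moves only by the tool servo_tool, never from a script. Its argument "commands" is a list of rows, each an object of numbers: "fingers": the opening, from 0 (shut) to 1 (fully open); "x", "y", "z": the shift along the tool's x, y, z in m; "rx", "ry", "rz": the turn, a rotation vector about the tool's x, y, z in degrees. A call has 1 to 20 rows; each row is the pose to reach, as a shift and turn from the pose measured when the call began, along the tool's axes at that moment; what a row does not reach only later rows make up. A row lasts 1/8 s, in which the tool goes at most 62.5 mm and 10.7 degrees, less where a joint would pass 70% of its speed; a pose out of reach is approached as far as the arm can. A call with a gripper value outside its range is refused whole. The fingers move at their own pace and stop on an object; "force" is the grip in N (left out, the last holds). Time passes only in rows, so rows that repeat a pose let the fingers close. It gives the time, the measured TCP pose, the force and the opening at its end, in the units of the state.
- read_state(): the state, without advancing time (a new reading comes with each control period).
- vision.camera(name): name is "side" or "top" or "wrist"; returns a dict with "pixels" (420x560x3 uint8, blue, green, red), "z_map" (420x560 float32, m along the optical axis (not along the pixel's ray), 0 where there is no reading), "fx", "fy", "cx", "cy" (pixels), "R" (3x3) and "t" (3): a world point X has camera coordinates R X + t; the wrist camera has in their place "mount" (4x4, takes a point from camera to tool coordinates, whose origin is the TCP and whose axes are the flange's). Camera axes: x right, y down, z forward; pixel columns grow to the right and rows downward; lengths in m; the calibration is good to about 2 mm. A picture is of the moment at which its call begins: read the wrist's pose just before it.
- order.sign_off(): hands the job in, once; it reports no verdict.
Trained networks look in the newest picture that a camera, given by its name, has taken for a name from the list of things; names that differ only in an ending like _2 or _b are one class to them, and where a whole thing is asked for, a point or a joint stands for the part that bears it (a point fixed in the world has none). Each returns a list of dicts, best first, with "p" (0 to 1); they miss things now and then, are a little off and sometimes report something else, mostly with a low value. They report only what shows in the picture. A call takes as long as a camera call.
- vision.look_for(query, camera): "rect" ([left, top, width, height] in pixels, round what is visible of it).
- vision.place_of(query, camera): "at" ([row, column] in pixels: a listed point, or the origin of a listed thing).
The state is a dict: "clock": time; "q": joint angles; "dq": joint speeds; "tau": joint torques, N m; "eef_pos": TCP position; "tool_rot": TCP orientation; "wrist_force": force on the tool from outside, world axes, zero at the start; "moment": the same for the moment, N m; "opening": finger opening in m.
Only numpy, scipy, OpenCV 4.12 (cv2) and the standard library are available. Lean on these libraries where they do the work, as an engineer would, in place of code of your own. Each camera call takes 0.05 s, during which the arm holds its last target.

## Working session

There is one attempt and no reset: what is moved stays moved. The work goes in short steps, Python scripts to look and compute and a tool call to move; the robot and the scene stay as the last step left them, time stands still between calls to the robot, and variables do not carry over. Pictures are saved under pics/ and viewed, and the job is handed in when it is done.

Besides the shell and the picture viewer there is one more tool, called after "Call:" as name([rows], argument=value, ...), one row to a line, values as JSON. servo_tool: Moves the arm, as the interface text tells. Its arguments: {"type":"object","properties":{"commands":{"type":"array"},"force":{"type":"number"}},"required":["commands"]}

```bash
mkdir -p pics
cat > h.py <<'E'
import numpy as np, cv2
from scipy.spatial.transform import Rotation as Rn
from station import read_state, vision, order, ctrl
def rot(q): return Rn.from_quat([q[1],q[2],q[3],q[0]]).as_matrix()
def shot(cam,name=None):
    s=read_state(); c=vision.camera(cam)
    if cam=='wrist':
        M=np.array(c['mount']); T=np.eye(4); T[:3,:3]=rot(s['tool_rot']); T[:3,3]=s['eef_pos']
        W=T@M; R=W[:3,:3].T; c['R']=R; c['t']=-R@W[:3,3]
    if name: cv2.imwrite('pics/'+name+'.png',c['pixels'])
    return c
def world(c,row,col,z=None):
    r,k=int(round(row)),int(round(col))
    if z is None: z=c['z_map'][r,k]
    p=np.array([(col-c['cx'])/c['fx']*z,(row-c['cy'])/c['fy']*z,z])
    return np.array(c['R']).T@(p-np.array(c['t']))
def onplane(c,row,col,h):
    R=np.array(c['R']);o=-R.T@np.array(c['t']); d=R.T@np.array([(col-c['cx'])/c['fx'],(row-c['cy'])/c['fy'],1])
    return o+d*(h-o[2])/d[2]
def cloud(c):
    z=c['z_map']; v,u=np.mgrid[:z.shape[0],:z.shape[1]]
    P=np.stack([(u-c['cx'])/c['fx']*z,(v-c['cy'])/c['fy']*z,z],-1)
    W=(P-np.array(c['t']))@np.array(c['R']); W[z==0]=np.nan
    return W
def proj(c,X):
    p=np.array(c['R'])@X+np.array(c['t']); return p[1]/p[2]*c['fy']+c['cy'],p[0]/p[2]*c['fx']+c['cx']
E
python3 - <<'E'
from h import *
print(read_state(), ctrl.grip_point_offset)
for cam in ['side','top','wrist']:
    c=shot(cam,'a_'+cam)
    print(cam, 'fx',c['fx'], 'campos',-np.array(c['R']).T@np.array(c['t']))
    for q in ['jig','offcut','gauge','clamp_strap','sanding_block','caddy','beaker','chisel']:
        d=vision.place_of(q,cam)
        for e in d[:2]:
            print(q,round(e['p'],2),e['at'],world(c,*e['at']).round(3))
    for q in ['pedal_pivot','pedal_pad','crown','gauge_grip','pointer_tip','mark']:
        d=vision.place_of(q,cam)
        for e in d[:2]: print(q,round(e['p'],2),e['at'],world(c,*e['at']).round(3))
E
```

```text
{'clock': 0.0, 'q': array([-1.33210940e+00,  3.59502822e-01,  1.51145007e+00, -3.69184838e-06,
        1.27249243e+00, -1.15090082e-01]), 'dq': array([-0.00177225, -0.00129479, -0.00144266,  0.00033547, -0.00048933,
       -0.00193177]), 'tau': array([-6.12631284e-04, -5.27612615e+01, -2.78616267e+01, -3.05635022e-04,
        1.30797757e-02, -1.77797642e-05]), 'eef_pos': array([ 0.20773175, -0.56230241,  0.30304805]), 'tool_rot': array([-9.24453924e-04,  9.84395461e-01,  1.75967945e-01, -5.89699023e-05]), 'wrist_force': array([ 0.21500413, -0.12426781,  0.50083796]), 'moment': array([-0.00599795,  0.0028141 ,  0.01526348]), 'opening': 0.08548598098125418} 0.0539
side fx 387.0509891621534 campos [ 0.88335869 -0.61119481  1.01904908]
jig 0.87 [238.4, 274.8] [ 0.549 -0.059  0.058]
offcut 0.81 [249.9, 259.5] [ 0.539 -0.128  0.081]
gauge 0.88 [344.2, 223.6] [ 0.591 -0.389  0.026]
sanding_block 0.58 [286.9, 185.2] [ 0.404 -0.311  0.028]
caddy 0.95 [167.1, 330.8] [0.558 0.311 0.039]
beaker 0.91 [313.5, 284.7] [ 0.692 -0.25   0.059]
chisel 0.45 [160.2, 278.6] [ 0.36   0.287 -0.005]
pedal_piv
[... 393 characters left out ...]
577 -0.369  0.072]
clamp_strap 0.63 [213.7, 224.9] [0.545 0.101 0.128]
sanding_block 0.94 [270.3, 378.6] [ 0.399 -0.3    0.026]
caddy 0.65 [216.6, 136.4] [0.547 0.339 0.057]
beaker 0.85 [172.6, 348.9] [ 0.67  -0.232  0.   ]
beaker 0.27 [228.6, 299.4] [ 0.509 -0.086  0.088]
chisel 0.55 [281.0, 165.8] [0.377 0.271 0.01 ]
pedal_pivot 0.69 [220.6, 241.1] [0.531 0.063 0.092]
pedal_pad 0.63 [212.0, 211.6] [0.546 0.13  0.158]
crown 0.71 [228.4, 303.1] [ 0.509 -0.095  0.092]
gauge_grip 0.56 [199.2, 421.4] [ 0.572 -0.379  0.164]
pointer_tip 0.48 [205.1, 414.9] [ 0.567 -0.388  0.083]
mark 0.43 [171.7, 350.0] [ 0.672 -0.235  0.001]
wrist fx 345.0170300727946 campos [ 0.27099719 -0.54017441  0.37525892]
```

View pics/a_side.png

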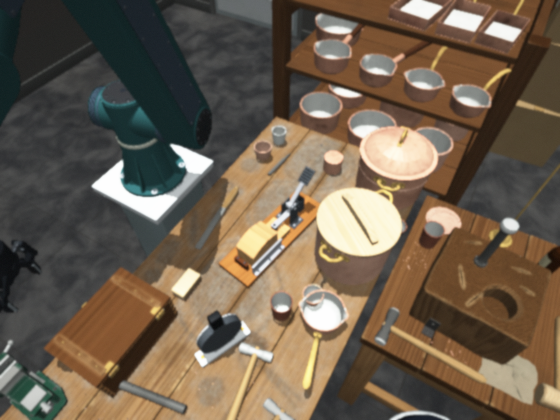

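View pics/a_top.png

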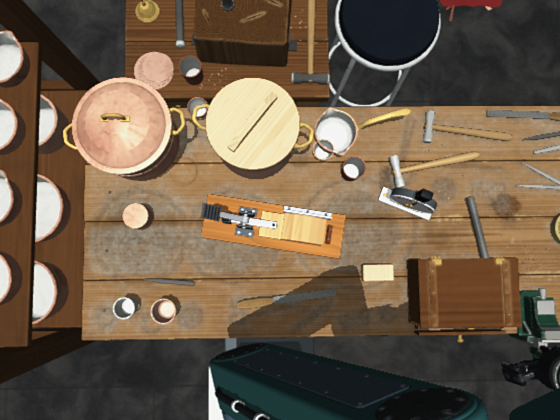

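View pics/a_wrist.png

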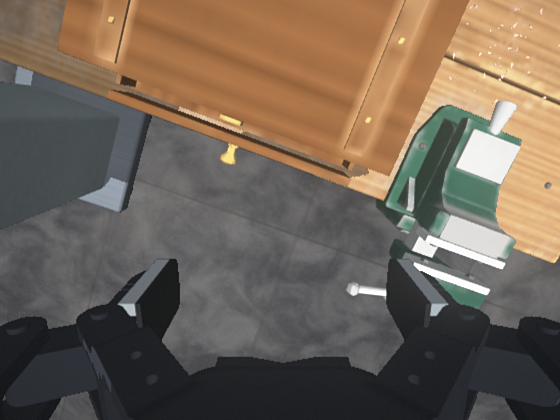

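The views show the jig at top-view px (202–347, 195–257) with its pedal raised at the left. The gauge stands at about (407,202) with a hammer behind it, and the sanding block is at (378,270).

Run:
```python
from h import *
c=shot('top'); W=cloud(c)
im=c['pixels']
cv2.imwrite('pics/b_jig.png',cv2.resize(im[180:270,190:360],None,fx=4.5,fy=4.5,interpolation=cv2.INTER_CUBIC))
cv2.imwrite('pics/b_gau.png',cv2.resize(im[145:235,360:500],None,fx=5,fy=5,interpolation=cv2.INTER_CUBIC))
Z=W[...,2]
print('table',np.nanmedian(Z[250:270,60+60:200]))
np.save('W.npy',W)
# height patches
for nm,(r0,r1,c0,c1) in dict(jig=(185,265,195,352),gau=(180,225,365,450)).items():
    z=Z[r0:r1,c0:c1]; print(nm); 
    for r in range(r0,r1,4): print(r,' '.join('%3d'%(1000*v) if v==v else ' --' for v in Z[r,c0:c1:4]))
```

```text
table -0.0015188815538481615
jig
185  -2  -4   1   3   0  -3   2  -3  -1   0   1   2   0  -3   1  -5  -3   0   0   0   3  -3  -2   1  -1  -1   4  -2   0   4  -1  -3   1   0   0   0   1   0  -3  -6
189  -3   0   0   0   0  -4   1   0   0   3   1   0  -3   0   0   1  -4   1  -4  -1  -2   2  -1   0  -2  -1  -5  -2  -3  -1   1   0  -4   0  --  -1  -3   1   0  -1
193   0  -2  -2  -2  -4  -4   3   0   2  -6  -1   3  -1  -1  -4   0  -3   1   0  -4   4  -1   1  -2  -2   1  -1   1  -4  -1  -3   0  -5   2   0  -2   0  -4  -3  -2
197   0   3   1  15  17  19  16  15  18  14   0   1   0  -3  -1  -2  -5  -4  -1  -2   0  -2  -1  -3   0   6  -1  -2   0  -2   0   3  -2  -1  -1   0  -2  -1  -2   4
201   0   0   0  12  18  15  19  19  20  19  18  15  19  14  14  16  -4  -4  -1  -1   0  -2  -1   1   3  -2  -5   0  -1   0   0  -2  -1   2   1  -1   2  -2  -3   2
205   1  -5 170 164 157  14  14  15  18  15  16  22  17  14  15  15  16  14  13  13  18  13  -1  -2  -3   0   1   0  -1  -2   2   0  -2  -6   1   1   0  -5   0  -4
209  -8   0 175 159 151 149 140  20  13  20  17  18  20  20  22  20  15  19  13  18
[... 2620 characters left out ...]
  94 116 124 128 138 167 183 186 182   1   1  -6   4   4
200  -3  -1  -1  -2  14   9   6  35  54  74  89 105 122 139 151 167 176 118   0   0  -2   0
204  -4  -2   1   0  -2  -1  10   8   9  28  56  62  93  98 115 130 124 118  -4   4  -2  -1
208  -3   0   2  -2   0  -3   1   1  -6  10  10  16  29  49  64  88 107 108   0   1   0   0
212  -5   3  -1  -6  -2  -6   3  -3  -3   0   0   4  12  12  11  46  68  82   0  -1   0  -2
216  -1  -4   1  -2   0  -1   1  -3   0  -1   0  -1   1  -4   9  14  12   0  -3   0  -8  -1
220   2   0  -3   3  -3  -1   0   1  -3   0  -1   0  -1   2  -5   1   1   0  -4  -1   0   0
224  -1   0   0   0  -3   0   1   0  -1   1  -2   0  -3  -4  -3   0   0   1   0  -1   0  -2
```

Run:
```python
from h import *
c=shot('side')
im=c['pixels']
cv2.imwrite('pics/c_jig.png',cv2.resize(im[150:290,210:330],None,fx=4.2,fy=4.2,interpolation=cv2.INTER_CUBIC))
cv2.imwrite('pics/c_gau.png',cv2.resize(im[270:380,160:300],None,fx=5,fy=5,interpolation=cv2.INTER_CUBIC))
```

```text
(no output)
```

View pics/b_jig.png

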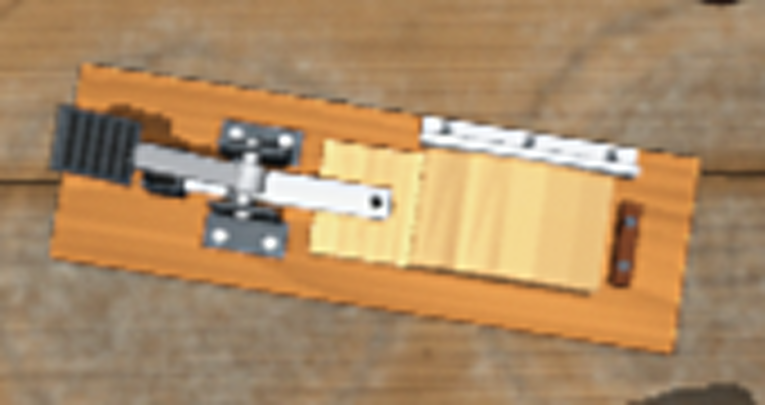

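View pics/b_gau.png

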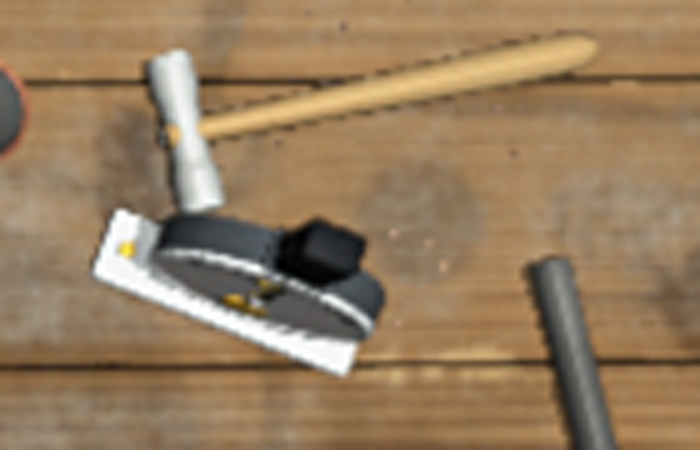

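View pics/c_jig.png

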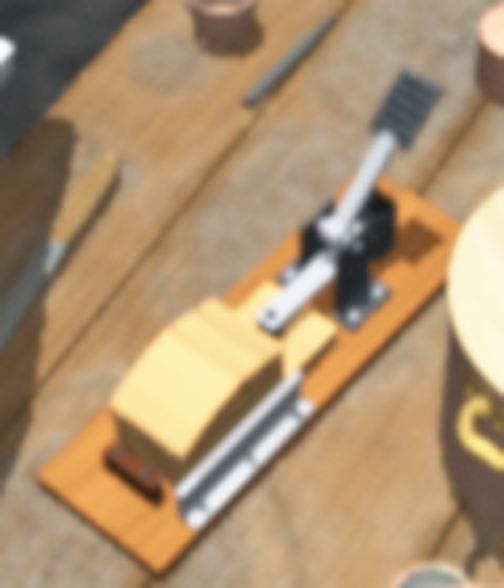

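View pics/c_gau.png

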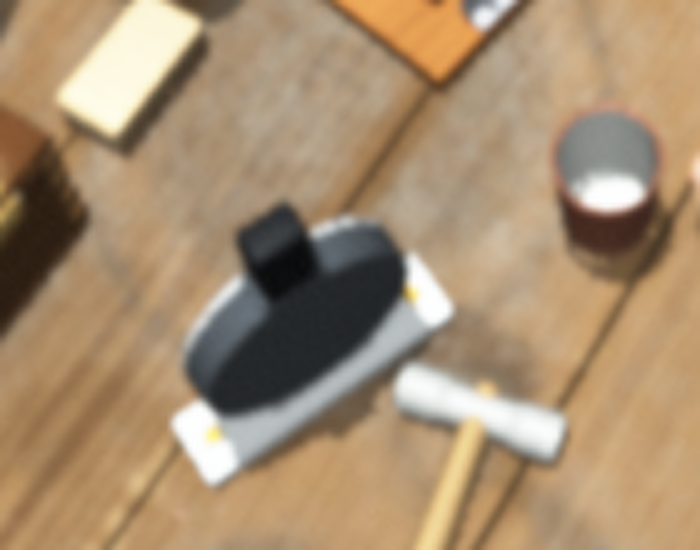

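Run:
```python
from h import *
c=shot('top')
f=lambda x,y,s,ox,oy,h: onplane(c,oy+(y+.5)/s-.5,ox+(x+.5)/s-.5,h)
J=[f(x,y,4.5,190,180,.018) for x,y in [(82,62),(700,157),(672,352),(50,258)]]
for p in J: print(p.round(4))
print('len',np.linalg.norm(J[0]-J[1]),np.linalg.norm(J[0]-J[3]))
ey=((J[0]-J[1])+(J[3]-J[2])); yaw=np.arctan2(-ey[0],ey[1]); jc=np.mean(J,0)
print('jig',jc,np.degrees(yaw))
def Rz(a): return np.array([[np.cos(a),-np.sin(a)],[np.sin(a),np.cos(a)]])
for n,p in dict(pivot=(0,.075),padraised=(0,.075+.104*np.cos(.7)),padlow=(0,.179)).items(): print(n,jc[:2]+Rz(yaw)@p)
G=[f(x,y,5,360,145,.012) for x,y in [(118,208),(93,275),(348,376)]]
for p in G: print(p.round(4))
print(np.linalg.norm(G[0]-G[1]),np.linalg.norm(G[1]-G[2]))
e=G[1]-G[2]; gy=np.arctan2(-e[0],e[1]); gc=(G[0]+G[2])/2
print('gauge',gc,np.degrees(gy))
# grip top: points z>.178
W=np.load('W.npy')[180:225,365:450]; m=(W[...,2]>.178); print('griptop',np.nanmedian(W[m],0), W[m].min(0),W[m].max(0))
# offcut: heights along
W=np.load('W.npy')[185:265,195:352].reshape(-1,3); L=(W[:,:2]-jc[:2])@Rz(yaw)
for y in np.arange(-.17,.06,.005):
    m=(abs(L[:,1]-y)<.003)&(abs(L[:,0])<.02); print(round(y,3),m.sum(),(np.nanmedian(W[m,2])*1000).round(1),end=' | ')
m=(W[:,2]>.055)&(W[:,2]<.12)&(L[:,1]<-.035)
print('\noffcut x,y range',np.percentile(L[m],[2,98],axis=0))
```

```text
[0.6125 0.1577 0.018 ]
[ 0.551  -0.2155  0.018 ]
[ 0.4336 -0.1957  0.018 ]
[0.4942 0.1765 0.018 ]
len 0.37817544291933564 0.11979079858619855
jig [ 0.52279471 -0.0192301   0.018     ] -9.298998391387805
pivot [0.5349137  0.05478429]
padraised [0.54776688 0.13328256]
padlow [0.5517187  0.15741758]
[ 0.629  -0.3236  0.012 ]
[ 0.5918 -0.3086  0.012 ]
[ 0.5346 -0.4475  0.012 ]
0.04003683617385288 0.15021399626880852
gauge [ 0.58179323 -0.38553176  0.012     ] -22.38422696865427
griptop [ 0.58157124 -0.38241996  0.18525336] [ 0.56798456 -0.39837543  0.17825468] [ 0.59691598 -0.36790594  0.19296644]
-0.17 36 17.2 | -0.165 33 17.4 | -0.16 28 16.4 | -0.155 16 41.7 | -0.15 34 43.9 | -0.145 50 41.3 | -0.14 35 18.8 | -0.135 6 71.1 | -0.13 33 73.0 | -0.125 34 75.1 | -0.12 35 78.0 | -0.115 35 79.9 | -0.11 34 81.2 | -0.105 33 83.7 | -0.1 36 85.9 | -0.095 36 86.9 | -0.09 36 89.8 | -0.085 35 88.9 | -0.08 34 89.1 | -0.075 34 91.1 | -0.07 38 90.6 | -0.065 36 88.8 | -0.06 35 87.7 | -0.055 36 87.4 | -0.05 37 86.5 | -0.045 36 84.2 | -0.04 34 83.1 | -0.035 35 81.6 | -0.03 36 79.8 | -0.025 38 76.2 | -0.02 35 37.3 | -0.015 35 37.6 | -0.01 32 37.5 | -0.005 33 40.1 | 0.0 34 45.8 | 0.005 34 52.6 | 0.01 33 54.4 | 0.015 33 41.5 | 0.02 35 40.0 | 0.025 35 40.2 | 0.03 33 41.8 | 0.035 33 42.0 | 0.04 31 31.6 | 0.045 35 21.7 | 0.05 34 24.6 | 0.055 41 52.0 | 
offcut x,y range [[-0.03336555 -0.13085751]
 [ 0.03362573 -0.03698088]]
```

```bash
cat >> h.py <<'E'
def plan(pos,yawdeg,tilt=0.0,s=None):
    """target TCP pos; tool x along world yaw, z down, then tilted by `tilt` rad about jig/gauge x axis (left end up = +)"""
    s=s or read_state(); R0=rot(s['tool_rot']); p0=np.array(s['eef_pos'])
    a=np.radians(yawdeg); ex=np.array([np.cos(a),np.sin(a),0]); ez=np.array([0,0,-1.]); R1=np.stack([ex,np.cross(ez,ex),ez],1)
    R1=Rn.from_rotvec(ex*tilt).as_matrix()@R1
    sh=R0.T@(np.array(pos)-p0); rv=Rn.from_matrix(R0.T@R1).as_rotvec(degrees=True)
    return sh.round(4),rv.round(2)
E
python3 - <<'E'
from h import *
W=np.load('W.npy')
m=(W[...,0]>.55)&(W[...,0]<.66)&(W[...,1]>0)&(W[...,1]<.3); print('max z near',np.nanmax(W[m][:,2]))
for x in [.6,.62,.64,.66,.68,.7]:
    m=(abs(W[...,0]-x)<.01)&(W[...,1]>0)&(W[...,1]<.3); print(x,np.nanmax(W[m][:,2]).round(3))
m=(W[...,0]>.2)&(W[...,0]<.55)&(W[...,1]>-.6)&(W[...,1]<.1); print('max path',np.nanmax(W[m][:,2]))
jc=np.array([.5228,-.0192]); a=np.radians(-9.3); R=np.array([[np.cos(a),-np.sin(a)],[np.sin(a),np.cos(a)]])
p=jc+R@[0,.147]; print(p); print(plan([*p,.26],-9.3));
E
```

```text
max z near 0.19653207915855206
0.6 0.023
0.62 0.017
0.64 0.195
0.66 0.198
0.68 0.211
0.7 0.218
max path 0.8854041988543943
[0.54655576 0.12586779]
(array([ 0.5563, -0.5287,  0.0439]), array([-0.  , -0.  , 29.57]))
```

Run:
```python
from h import *
jc=np.array([.5228,-.0192]); a=np.radians(-9.3); R=np.array([[np.cos(a),-np.sin(a)],[np.sin(a),np.cos(a)]])
p=jc+R@[0,.147]; print(plan([*p,.27],170.7));
```

```text
(array([ 0.5563, -0.5287,  0.0339]), array([   0.  ,   -0.  , -150.43]))
```

Call:
servo_tool([
  {"x":0.28,"y":-0.26,"z":0.03,"rz":-75,"fingers":0},
  {"x":0.28,"y":-0.26,"z":0.03,"rz":-75,"fingers":0},
  {"x":0.28,"y":-0.26,"z":0.03,"rz":-75,"fingers":0},
  {"x":0.28,"y":-0.26,"z":0.03,"rz":-75,"fingers":0},
  {"x":0.28,"y":-0.26,"z":0.03,"rz":-75,"fingers":0},
  {"x":0.28,"y":-0.26,"z":0.03,"rz":-75,"fingers":0},
  {"x":0.556,"y":-0.529,"z":0.034,"rz":-150.4,"fingers":0},
  {"x":0.556,"y":-0.529,"z":0.034,"rz":-150.4,"fingers":0},
  {"x":0.556,"y":-0.529,"z":0.034,"rz":-150.4,"fingers":0},
  {"x":0.556,"y":-0.529,"z":0.034,"rz":-150.4,"fingers":0},
  {"x":0.556,"y":-0.529,"z":0.034,"rz":-150.4,"fingers":0},
  {"x":0.556,"y":-0.529,"z":0.034,"rz":-150.4,"fingers":0},
  {"x":0.556,"y":-0.529,"z":0.034,"rz":-150.4,"fingers":0},
  {"x":0.556,"y":-0.529,"z":0.034,"rz":-150.4,"fingers":0},
  {"x":0.556,"y":-0.529,"z":0.034,"rz":-150.4,"fingers":0},
  {"x":0.556,"y":-0.529,"z":0.034,"rz":-150.4,"fingers":0},
])

```text
$.commands[0]: bad value
```

Call:
servo_tool([
  {"x":0.06,"y":-0.05,"z":0.005,"rx":0.0,"ry":0.0,"rz":-10.0,"fingers":0.0},
])

```text
clock: 2.52
eef_pos: [0.2384, -0.5119, 0.3003]
tool_rot: [0.002, 0.965, 0.261, -0.0]
wrist_force: [0.6, 1.3, -0.0]
opening: 0.0697
```

Run:
```python
from h import *
jc=np.array([.5228,-.0192]); a=np.radians(-9.3); R=np.array([[np.cos(a),-np.sin(a)],[np.sin(a),np.cos(a)]])
p=jc+R@[0,.147]; print(plan([*p,.27],170.7));
```

```text
(array([ 0.5877, -0.3956,  0.0278]), array([-1.0000e-02,  3.1000e-01, -1.4043e+02]))
```

Call:
servo_tool([
  {"x":0.29,"y":-0.2,"z":0.03,"rx":0.0,"ry":0.0,"rz":-70.0,"fingers":0.0},
  {"x":0.29,"y":-0.2,"z":0.03,"rx":0.0,"ry":0.0,"rz":-70.0,"fingers":0.0},
  {"x":0.29,"y":-0.2,"z":0.03,"rx":0.0,"ry":0.0,"rz":-70.0,"fingers":0.0},
  {"x":0.29,"y":-0.2,"z":0.03,"rx":0.0,"ry":0.0,"rz":-70.0,"fingers":0.0},
  {"x":0.29,"y":-0.2,"z":0.03,"rx":0.0,"ry":0.0,"rz":-70.0,"fingers":0.0},
  {"x":0.29,"y":-0.2,"z":0.03,"rx":0.0,"ry":0.0,"rz":-70.0,"fingers":0.0},
  {"x":0.588,"y":-0.396,"z":0.028,"rx":0.0,"ry":0.0,"rz":-140.4,"fingers":0.0},
  {"x":0.588,"y":-0.396,"z":0.028,"rx":0.0,"ry":0.0,"rz":-140.4,"fingers":0.0},
  {"x":0.588,"y":-0.396,"z":0.028,"rx":0.0,"ry":0.0,"rz":-140.4,"fingers":0.0},
  {"x":0.588,"y":-0.396,"z":0.028,"rx":0.0,"ry":0.0,"rz":-140.4,"fingers":0.0},
  {"x":0.588,"y":-0.396,"z":0.028,"rx":0.0,"ry":0.0,"rz":-140.4,"fingers":0.0},
  {"x":0.588,"y":-0.396,"z":0.028,"rx":0.0,"ry":0.0,"rz":-140.4,"fingers":0.0},
  {"x":0.588,"y":-0.396,"z":0.028,"rx":0.0,"ry":0.0,"rz":-140.4,"fingers":0.0},
  {"x":0.588,"y":-0.396,"z":0.028,"rx":0.0,"ry":0.0,"rz":-140.4,"fingers":0.0},
])

```text
clock: 4.28
eef_pos: [0.5466, 0.1269, 0.2697]
tool_rot: [0.0, 0.081, 0.997, -0.002]
wrist_force: [-0.7, -0.1, -0.1]
opening: -0.0001
```

Run:
```python
from h import *
jc=np.array([.5228,-.0192]); a=np.radians(-9.3); R=np.array([[np.cos(a),-np.sin(a)],[np.sin(a),np.cos(a)]])
for y,z in ((.147,.245),(.165,.2),(.173,.175),(.175,.165),(.175,.16)):
    p=jc+R@[0,y]; print(y,z,plan([*p,z],170.7)); 
shot('wrist','d_w')
```

```text
0.147 0.245 (array([-0.0001, -0.0009,  0.0247]), array([-0.24,  0.06, -0.02]))
0.165 0.2 (array([-0.0001,  0.0172,  0.0696]), array([-0.24,  0.06, -0.02]))
0.173 0.175 (array([-0.    ,  0.0253,  0.0946]), array([-0.24,  0.06, -0.02]))
0.175 0.165 (array([-0.    ,  0.0274,  0.1045]), array([-0.24,  0.06, -0.02]))
0.175 0.16 (array([-0.    ,  0.0274,  0.1095]), array([-0.24,  0.06, -0.02]))
```

View pics/d_w.png

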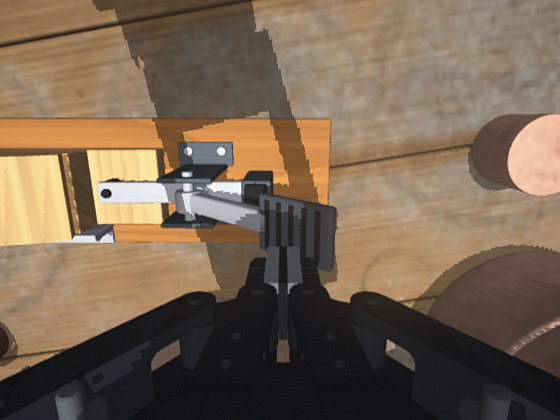

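The wrist picture shows the closed fingertips at about (283,250), over the ribbed paddle (262–336, 195–270). I'll push along its arc.

Call:
servo_tool([
  {"x":0.0,"y":0.0,"z":0.03,"rx":0.0,"ry":0.0,"rz":0.0,"fingers":0.0},
  {"x":0.0,"y":0.004,"z":0.045,"rx":0.0,"ry":0.0,"rz":0.0,"fingers":0.0},
  {"x":0.0,"y":0.01,"z":0.057,"rx":0.0,"ry":0.0,"rz":0.0,"fingers":0.0},
  {"x":0.0,"y":0.017,"z":0.069,"rx":0.0,"ry":0.0,"rz":0.0,"fingers":0.0},
  {"x":0.0,"y":0.021,"z":0.08,"rx":0.0,"ry":0.0,"rz":0.0,"fingers":0.0},
  {"x":0.0,"y":0.025,"z":0.09,"rx":0.0,"ry":0.0,"rz":0.0,"fingers":0.0},
  {"x":0.0,"y":0.027,"z":0.096,"rx":0.0,"ry":0.0,"rz":0.0,"fingers":0.0},
  {"x":0.0,"y":0.027,"z":0.1,"rx":0.0,"ry":0.0,"rz":0.0,"fingers":0.0},
])

```text
clock: 5.32
eef_pos: [0.5509, 0.1529, 0.1691]
tool_rot: [0.0, 0.082, 0.997, -0.002]
wrist_force: [-0.1, -0.9, 0.5]
opening: 0.0003
```

Call:
servo_tool([
  {"x":0.0,"y":0.0,"z":0.005,"rx":0.0,"ry":0.0,"rz":0.0,"fingers":0.0},
  {"x":0.0,"y":0.0,"z":0.008,"rx":0.0,"ry":0.0,"rz":0.0,"fingers":0.0},
])

```text
clock: 5.58
eef_pos: [0.5512, 0.153, 0.1625]
tool_rot: [0.001, 0.082, 0.997, -0.002]
wrist_force: [-8.8, -1.0, 32.3]
opening: 0.0001
```

Run:
```python
from h import *
c=shot('wrist','e_w'); c=shot('top'); cv2.imwrite('pics/e_t.png',cv2.resize(c['pixels'][180:270,190:360],None,fx=4.5,fy=4.5,interpolation=cv2.INTER_CUBIC))
```

```text
(no output)
```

View pics/e_w.png

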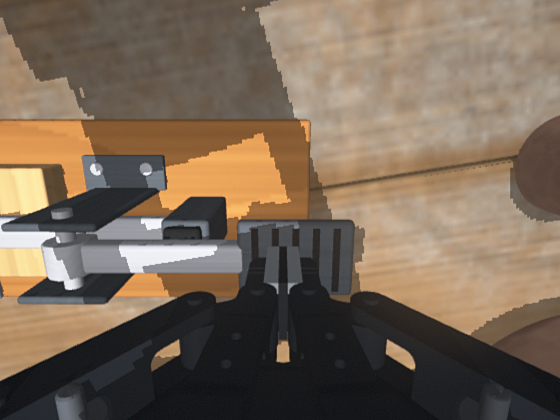

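Call:
servo_tool([
  {"x":0.0,"y":0.0,"z":-0.06,"rx":0.0,"ry":0.0,"rz":0.0,"fingers":0.0},
  {"x":0.0,"y":0.0,"z":-0.12,"rx":0.0,"ry":0.0,"rz":0.0,"fingers":0.0},
  {"x":0.0,"y":0.0,"z":-0.12,"rx":0.0,"ry":0.0,"rz":0.0,"fingers":1.0},
])

```text
clock: 6.05
eef_pos: [0.5542, 0.1539, 0.2883]
tool_rot: [0.006, 0.082, 0.997, -0.0]
wrist_force: [0.4, 1.1, 0.2]
opening: 0.0174
```

Run:
```python
from h import *
c=vision.camera('wrist'); print(np.array(c['mount']).round(3),c['cx'],c['cy'])
g=np.array([.5818,-.3845]); a=np.radians(-22.4); ex=np.array([np.cos(a),np.sin(a)])
t=vision.camera('top'); cv2.imwrite('pics/f_t.png',cv2.resize(t['pixels'][180:270,190:360],None,fx=4.5,fy=4.5,interpolation=cv2.INTER_CUBIC))
print(plan([*(g-0.02*ex),.32],157.6))
```

```text
[[ 0.    -0.966 -0.26   0.064]
 [ 1.     0.    -0.     0.   ]
 [ 0.    -0.26   0.966 -0.071]
 [ 0.     0.     0.     1.   ]] 282.6187512067141 207.15939503574816
(array([-0.0993, -0.5211, -0.0348]), array([-0.15,  0.2 , 12.94]))
```

View pics/f_t.png

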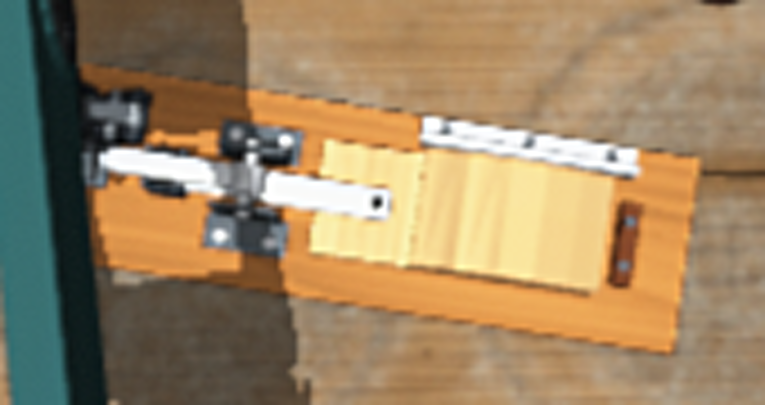

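```bash
cat >> h.py <<'E'
def plan2(pos,yawdeg,ry):
    s=read_state(); R0=rot(s['tool_rot']); p0=np.array(s['eef_pos'])
    a=np.radians(yawdeg); ex=np.array([np.cos(a),np.sin(a),0]); ez=np.array([0,0,-1.]); R1=np.stack([ex,np.cross(ez,ex),ez],1)@Rn.from_rotvec([0,ry,0],degrees=True).as_matrix()
    return (R0.T@(np.array(pos)-p0)).round(4),Rn.from_matrix(R0.T@R1).as_rotvec(degrees=True).round(2)
E
python3 - <<'E'
from h import *
g=np.array([.5818,-.3845]); a=np.radians(-22.4); ex=np.array([np.cos(a),np.sin(a)])
print(plan2([*(g-0.15*ex),.29],157.6,-20))
print(plan2([*(g-0.15*ex),.29],157.6,-20)[0]/2)
E
```

```text
(array([ 0.0275, -0.4919, -0.0053]), array([  2.11, -19.71,  12.83]))
[ 0.01375 -0.24595 -0.00265]
```

Call:
servo_tool([
  {"x":0.05,"y":-0.25,"z":-0.02,"rx":1.0,"ry":-10.0,"rz":6.0,"fingers":1.0},
  {"x":0.05,"y":-0.25,"z":-0.02,"rx":1.0,"ry":-10.0,"rz":6.0,"fingers":1.0},
  {"x":0.05,"y":-0.25,"z":-0.02,"rx":1.0,"ry":-10.0,"rz":6.0,"fingers":1.0},
  {"x":0.05,"y":-0.25,"z":-0.02,"rx":1.0,"ry":-10.0,"rz":6.0,"fingers":1.0},
  {"x":0.028,"y":-0.492,"z":-0.005,"rx":2.1,"ry":-19.7,"rz":12.8,"fingers":1.0},
  {"x":0.028,"y":-0.492,"z":-0.005,"rx":2.1,"ry":-19.7,"rz":12.8,"fingers":1.0},
  {"x":0.028,"y":-0.492,"z":-0.005,"rx":2.1,"ry":-19.7,"rz":12.8,"fingers":1.0},
  {"x":0.028,"y":-0.492,"z":-0.005,"rx":2.1,"ry":-19.7,"rz":12.8,"fingers":1.0},
  {"x":0.028,"y":-0.492,"z":-0.005,"rx":2.1,"ry":-19.7,"rz":12.8,"fingers":1.0},
  {"x":0.028,"y":-0.492,"z":-0.005,"rx":2.1,"ry":-19.7,"rz":12.8,"fingers":1.0},
])

```text
clock: 7.4
eef_pos: [0.4414, -0.3263, 0.2876]
tool_rot: [0.168, 0.192, 0.966, -0.032]
wrist_force: [-0.3, 0.3, 0.2]
opening: 0.0856
```

Run:
```python
from h import *
c=shot('wrist','g_w'); 
for q in ['gauge','gauge_grip','pointer_tip','mark']:
    for e in vision.place_of(q,'wrist')[:2]: print(q,round(e['p'],2),e['at'],world(c,*e['at']).round(4))
import pickle; pickle.dump(c,open('g_w.pkl','wb'))
```

```text
gauge 0.93 [214.5, 286.3] [ 0.573  -0.3748  0.0255]
gauge_grip 0.55 [330.9, 280.4] [ 0.5726 -0.3812  0.1721]
pointer_tip 0.57 [283.0, 280.9] [ 0.5681 -0.379   0.1285]
mark 0.57 [278.4, 293.4] [ 0.5754 -0.3702  0.1201]
```

View pics/g_w.png

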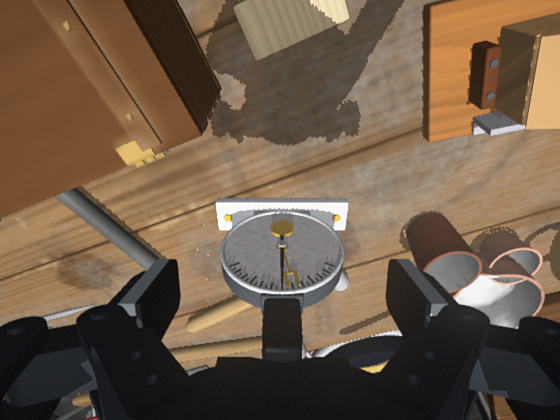

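Run:
```python
from h import *
c=cv2.imread('pics/g_w.png')
cv2.imwrite('pics/g_c.png',cv2.resize(c[195:310,210:355],None,fx=5.4,fy=5.2,interpolation=cv2.INTER_CUBIC))
```

```text
(no output)
```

View pics/g_c.png

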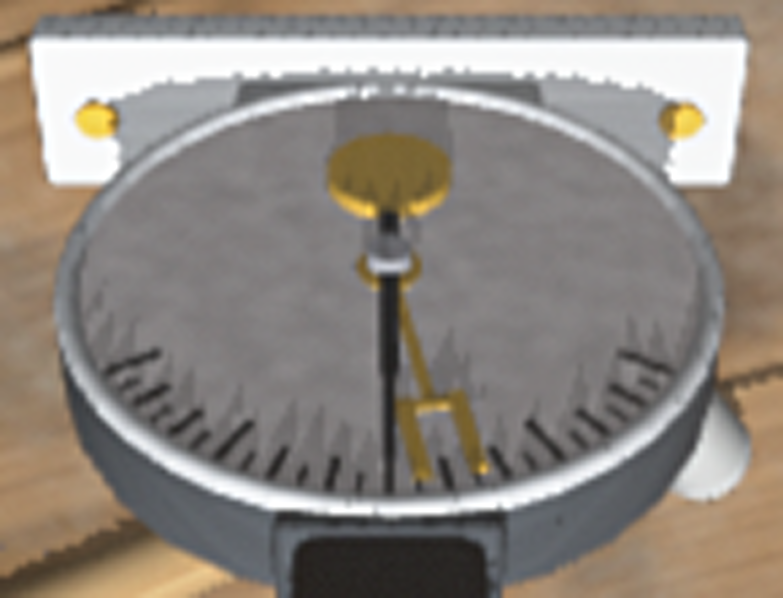

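Run:
```python
from h import *
import pickle; c=pickle.load(open('g_w.pkl','rb'))
f=lambda x,y:((y+.5)/5.2-.5+195,(x+.5)/5.4-.5+210)
R=c['R'];o=-R.T@c['t']
def ray(x,y):
    r,k=f(x,y); return R.T@np.array([(k-c['cx'])/c['fx'],(r-c['cy'])/c['fy'],1])
for yaw in (-22.4,):
  a=np.radians(yaw); ex=np.array([np.cos(a),np.sin(a),0]); ey=np.array([-ex[1],ex[0],0])
  g=np.array([.5818,-.3845,0])
  d=ray(388,265); P=o+d*(.076-o[2])/d[2]; print('pin local',(P-g)@ex,(P-g)@ey)
  off=(P-g)@ex
  for n,x,y in [('tipL',422,475),('tipR',482,468),('baseL',400,407),('baseR',462,400),('base',432,404),('needletip',388,490),('tickL',130,362),('tickR',655,365)]:
    d=ray(x,y); Q=o+d*(off-(o-g)@ex)/(d@ex); l=Q-P; print(n,(l@ey*1000).round(1),(l[2]*1000).round(1),'ang',np.arctan2(l@ey,l[2]).round(3),'r',np.hypot(l@ey,l[2]).round(4))
# foot corners at z .012, and .0 front; buttons; foot yaw
for n,x,y,h in [('fl',48,185,.012),('fr',737,185,.012),('bl',30,37,.012),('br',748,37,.012),('bl0',32,18,0),('br0',745,15,0)]:
    d=ray(x,y); Q=o+d*(h-o[2])/d[2]; print(n,Q.round(4),((Q-g)@ex).round(4),((Q-g)@ey).round(4))
```

```text
pin local -0.010855775064713254 0.00031064790061438184
tipL 5.4 52.3 ang 0.103 r 0.0526
tipR 15.0 50.8 ang 0.287 r 0.053
baseL 2.0 36.9 ang 0.054 r 0.0369
baseR 12.3 35.3 ang 0.336 r 0.0374
base 7.3 36.2 ang 0.199 r 0.0369
needletip 0.0 55.6 ang 0.0 r 0.0556
tickL -44.0 25.8 ang -1.04 r 0.051
tickR 45.5 26.8 ang 1.038 r 0.0528
fl [ 0.5727 -0.4613  0.012 ] 0.0208 -0.0745
fr [ 0.6307 -0.3214  0.012 ] 0.0212 0.077
bl [ 0.5353 -0.4453  0.012 ] -0.0199 -0.0739
br [ 0.5923 -0.3077  0.012 ] -0.0196 0.075
bl0 [ 0.5373 -0.4481  0.    ] -0.0169 -0.0757
br0 [ 0.5949 -0.3071  0.    ] -0.0174 0.0765
```

Run:
```python
from h import *
g=[.582,-.3843]
print(plan([*g,.28],157.6)); print(plan([*g,.218],157.6))
```

```text
(array([-0.1387, -0.0015,  0.0605]), array([ 0.05, 19.95,  0.14]))
(array([-0.1176, -0.0015,  0.1187]), array([ 0.05, 19.95,  0.14]))
```

Call:
servo_tool([
  {"x":-0.07,"y":-0.001,"z":0.02,"rx":0.0,"ry":10.0,"rz":0.0,"fingers":1.0},
  {"x":-0.139,"y":-0.0015,"z":0.06,"rx":0.0,"ry":20.0,"rz":0.1,"fingers":1.0},
  {"x":-0.139,"y":-0.0015,"z":0.06,"rx":0.0,"ry":20.0,"rz":0.1,"fingers":1.0},
  {"x":-0.139,"y":-0.0015,"z":0.06,"rx":0.0,"ry":20.0,"rz":0.1,"fingers":1.0},
])

```text
clock: 8.15
eef_pos: [0.5842, -0.3837, 0.2788]
tool_rot: [-0.001, 0.193, 0.981, 0.001]
wrist_force: [-0.6, 1.1, -0.0]
opening: 0.0855
```

Run:
```python
from h import *
print(read_state()['eef_pos'])
print(plan([.582,-.3843,.218],157.6))
c=shot('wrist','h_w')
```

```text
[ 0.5842106  -0.38371072  0.27881597]
(array([ 0.0017, -0.0014,  0.0608]), array([ 0.06, -0.1 ,  0.19]))
```

View pics/h_w.png

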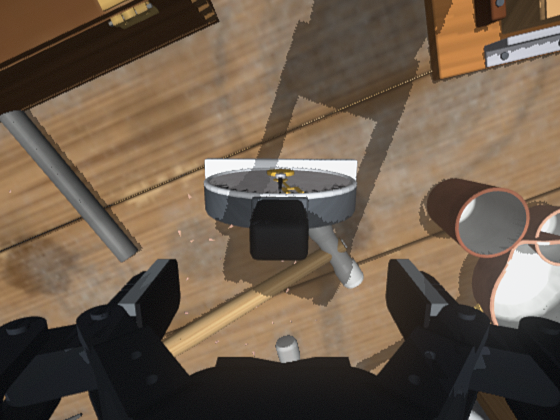

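The grip sits centred between the open fingers, px 250–308 between 178 and 388. Going down to grasp.

Call:
servo_tool([
  {"x":0.0017,"y":-0.001,"z":0.035,"rx":0.0,"ry":0.0,"rz":0.2,"fingers":1.0},
  {"x":0.0017,"y":-0.001,"z":0.06,"rx":0.0,"ry":0.0,"rz":0.2,"fingers":1.0},
  {"x":0.0017,"y":-0.001,"z":0.06,"rx":0.0,"ry":0.0,"rz":0.2,"fingers":1.0},
  {"x":0.0017,"y":-0.001,"z":0.06,"rx":0.0,"ry":0.0,"rz":0.2,"fingers":0.2},
  {"x":0.0017,"y":-0.001,"z":0.06,"rx":0.0,"ry":0.0,"rz":0.2,"fingers":0.0},
  {"x":0.0017,"y":-0.001,"z":0.06,"rx":0.0,"ry":0.0,"rz":0.2,"fingers":0.0},
  {"x":0.0017,"y":-0.001,"z":0.06,"rx":0.0,"ry":0.0,"rz":0.2,"fingers":0.0},
  {"x":0.0017,"y":-0.001,"z":0.06,"rx":0.0,"ry":0.0,"rz":0.2,"fingers":0.0},
], force=80)

```text
clock: 9.2
eef_pos: [0.5807, -0.3841, 0.2208]
tool_rot: [-0.0, 0.195, 0.981, 0.0]
wrist_force: [-2.3, -0.6, 7.1]
opening: 0.0291
```

Call:
servo_tool([
  {"x":0.0,"y":0.0,"z":-0.01,"rx":0.0,"ry":0.0,"rz":0.0,"fingers":0.0},
  {"x":0.0,"y":0.0,"z":-0.03,"rx":0.0,"ry":0.0,"rz":0.0,"fingers":0.0},
  {"x":0.0,"y":0.0,"z":-0.07,"rx":0.0,"ry":0.0,"rz":0.0,"fingers":0.0},
  {"x":0.0,"y":0.0,"z":-0.11,"rx":0.0,"ry":0.0,"rz":0.0,"fingers":0.0},
  {"x":0.0,"y":0.0,"z":-0.14,"rx":0.0,"ry":0.0,"rz":0.0,"fingers":0.0},
  {"x":0.0,"y":0.0,"z":-0.14,"rx":0.0,"ry":0.0,"rz":0.0,"fingers":0.0},
])

```text
clock: 9.95
eef_pos: [0.5817, -0.3846, 0.3633]
tool_rot: [0.002, 0.195, 0.981, -0.001]
wrist_force: [-0.1, 0.3, -5.5]
opening: 0.0293
```

Run:
```python
from h import *
c=shot('wrist','i_w'); print(read_state()['wrist_force'])
import pickle; pickle.dump(c,open('i_w.pkl','wb'))
jc=np.array([.5228,-.0192]); a=np.radians(-9.3); R=np.array([[np.cos(a),-np.sin(a)],[np.sin(a),np.cos(a)]])
p=jc+R@[0,-.073]; print(p, plan([*p,.365],170.7))
```

```text
[-0.58547481 -0.52839196 -6.21907833]
[ 0.51100292 -0.09124047] (array([ 0.1764,  0.2439, -0.0041]), array([ -0.  ,   0.  , -13.15]))
```

View pics/i_w.png

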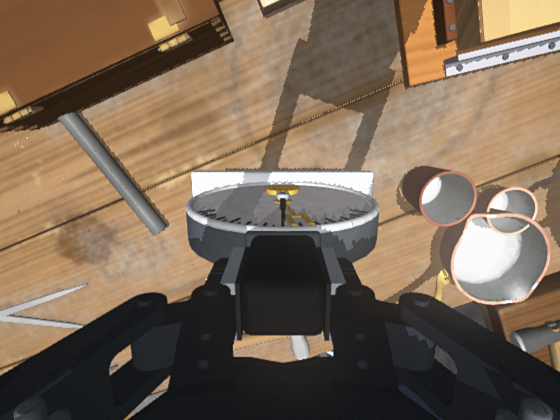

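The gauge hangs level in the jaws, with the grip at px (240–330, 235–335). Now I'll carry it over the crown and tilt it there in the air.

```bash
cat >> h.py <<'E'
def over(yj,zfoot,tilt,xj=0,h=.221,yaw=-9.3):
    jc=np.array([.5228,-.0192]); a=np.radians(-9.3); R=np.array([[np.cos(a),-np.sin(a)],[np.sin(a),np.cos(a)]])
    p=jc+R@[xj,yj-h*np.sin(tilt)]
    return plan([*p,zfoot+h*np.cos(tilt)],180+yaw,-tilt)
E
python3 - <<'E'
from h import *
print(over(-.073,.142,0)); print(over(-.073,.122,.197))
E
```

```text
(array([ 0.1764,  0.2439, -0.0021]), array([ -0.  ,   0.  , -13.15]))
(array([0.1666, 0.2018, 0.0222]), array([-11.24,   1.3 , -13.11]))
```

Call:
servo_tool([
  {"x":0.03,"y":0.04,"z":-0.005,"rx":0.0,"ry":0.0,"rz":-2.0,"fingers":0.0},
  {"x":0.06,"y":0.08,"z":-0.005,"rx":0.0,"ry":0.0,"rz":-4.0,"fingers":0.0},
  {"x":0.09,"y":0.12,"z":-0.005,"rx":0.0,"ry":0.0,"rz":-6.5,"fingers":0.0},
  {"x":0.12,"y":0.16,"z":-0.005,"rx":-2.0,"ry":0.2,"rz":-9.0,"fingers":0.0},
  {"x":0.145,"y":0.19,"z":0.0,"rx":-4.0,"ry":0.5,"rz":-11.0,"fingers":0.0},
  {"x":0.16,"y":0.2,"z":0.008,"rx":-6.5,"ry":0.8,"rz":-12.5,"fingers":0.0},
  {"x":0.1666,"y":0.2018,"z":0.015,"rx":-9.0,"ry":1.1,"rz":-13.1,"fingers":0.0},
  {"x":0.1666,"y":0.2018,"z":0.02,"rx":-11.2,"ry":1.3,"rz":-13.1,"fingers":0.0},
  {"x":0.1666,"y":0.2018,"z":0.022,"rx":-11.2,"ry":1.3,"rz":-13.1,"fingers":0.0},
  {"x":0.1666,"y":0.2018,"z":0.022,"rx":-11.2,"ry":1.3,"rz":-13.1,"fingers":0.0},
  {"x":0.1666,"y":0.2018,"z":0.022,"rx":-11.2,"ry":1.3,"rz":-13.1,"fingers":0.0},
  {"x":0.1666,"y":0.2018,"z":0.022,"rx":-11.2,"ry":1.3,"rz":-13.1,"fingers":0.0},
])

```text
clock: 11.5
eef_pos: [0.5042, -0.1339, 0.3392]
tool_rot: [0.008, 0.081, 0.992, 0.098]
wrist_force: [-0.3, 0.3, -5.3]
opening: 0.0286
```

```bash
cat > look.py <<'E'
from h import *
import sys,pickle
n=sys.argv[1]
out={}
for cam in ('wrist','side','top'):
    c=shot(cam,n+'_'+cam); out[cam]=c
    for q in (['pointer_tip','mark'] if cam=='wrist' else []):
        for e in vision.place_of(q,cam)[:1]: print(cam,q,round(e['p'],2),e['at'])
pickle.dump(out,open(n+'.pkl','wb'))
im=out['wrist']['pixels']; cv2.imwrite(f'pics/{n}_wc.png',cv2.resize(im[130:290,170:400],None,fx=3.4,fy=3.4,interpolation=cv2.INTER_CUBIC))
im=out['side']['pixels']; cv2.imwrite(f'pics/{n}_sc.png',cv2.resize(im[150:300,190:340],None,fx=4,fy=4,interpolation=cv2.INTER_CUBIC))
im=out['top']['pixels']; cv2.imwrite(f'pics/{n}_tc.png',cv2.resize(im[170:270,190:360],None,fx=4.5,fy=4.5,interpolation=cv2.INTER_CUBIC))
s=read_state(); print(s['clock'],s['eef_pos'],s['wrist_force'],s['opening']); print(over(-.073,.122,.197))
E
python3 look.py j
```

```text
wrist pointer_tip 0.85 [219.7, 298.8]
wrist mark 0.5 [218.0, 300.6]
11.75 [ 0.50401549 -0.13384401  0.33900192] [ 0.62953445  0.07460409 -4.83543103] 0.02897603886220393
(array([-0.    , -0.0001,  0.0003]), array([-0.04,  0.  ,  0.  ]))
```

View pics/j_wc.png

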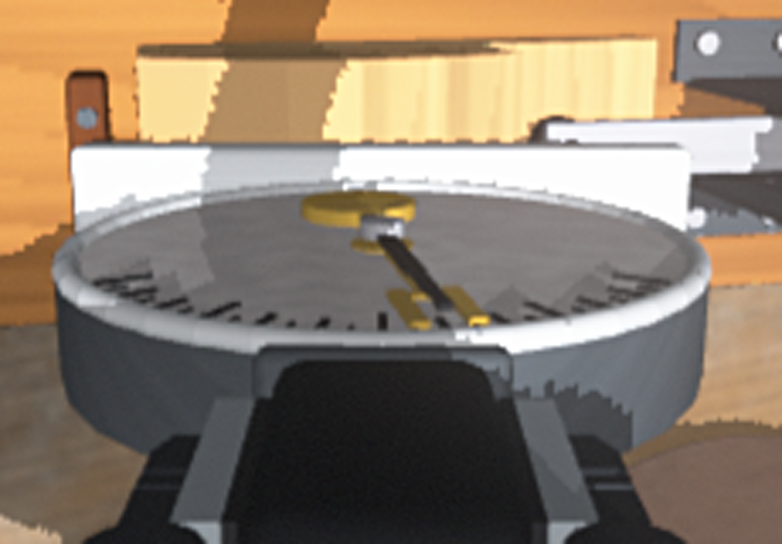

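View pics/j_sc.png

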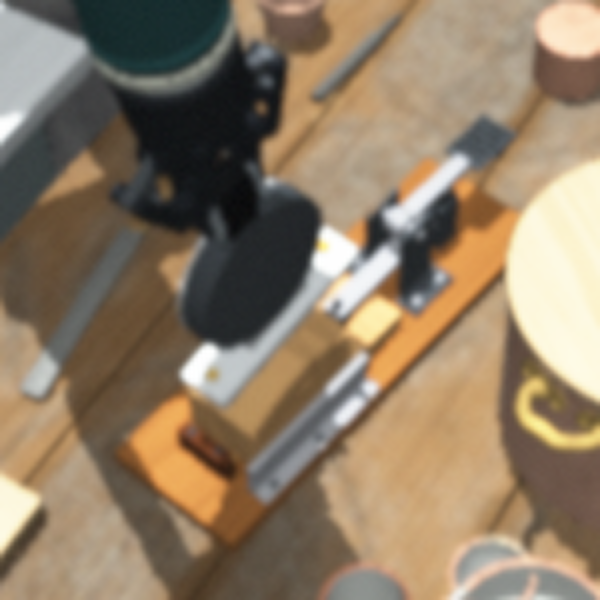

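View pics/j_tc.png

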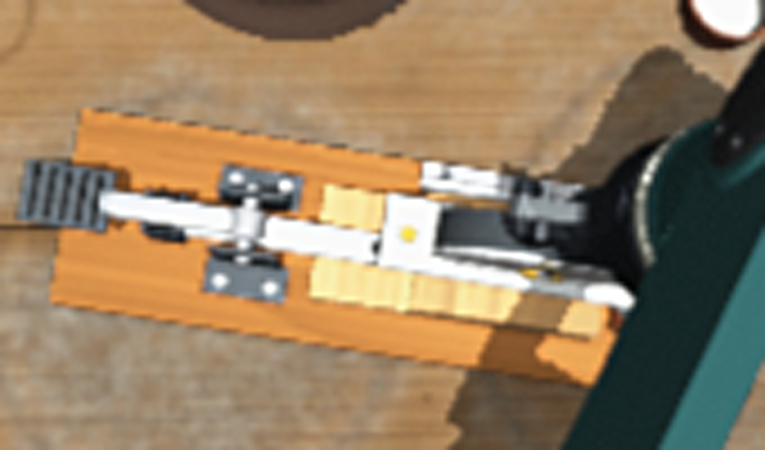

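The needle lies inside the brass fork, and the foot hovers over the crown in line with the offcut, clear of strap and fence. Lowering now.

Run:
```python
from h import *
for z in (.105,.098,.096,.095): print(z,*over(-.073,z,.197))
```

```text
0.105 [-0.     -0.0035  0.0169] [-0.04  0.    0.  ]
0.098 [-0.     -0.0048  0.0238] [-0.04  0.    0.  ]
0.096 [-0.     -0.0052  0.0258] [-0.04  0.    0.  ]
0.095 [-0.     -0.0054  0.0267] [-0.04  0.    0.  ]
```

Call:
servo_tool([
  {"x":0.0,"y":-0.0018,"z":0.009,"rx":0.0,"ry":0.0,"rz":0.0,"fingers":0.0},
  {"x":0.0,"y":-0.0035,"z":0.017,"rx":0.0,"ry":0.0,"rz":0.0,"fingers":0.0},
  {"x":0.0,"y":-0.0045,"z":0.022,"rx":0.0,"ry":0.0,"rz":0.0,"fingers":0.0},
  {"x":0.0,"y":-0.005,"z":0.025,"rx":0.0,"ry":0.0,"rz":0.0,"fingers":0.0},
  {"x":0.0,"y":-0.005,"z":0.025,"rx":0.0,"ry":0.0,"rz":0.0,"fingers":0.0},
])

```text
clock: 12.38
eef_pos: [0.504, -0.1339, 0.3133]
tool_rot: [0.008, 0.081, 0.992, 0.098]
wrist_force: [-0.7, -0.8, -5.1]
opening: 0.0291
```

Call:
servo_tool([
  {"x":0.0,"y":-0.0003,"z":0.0015,"rx":0.0,"ry":0.0,"rz":0.0,"fingers":0.0},
  {"x":0.0,"y":-0.0003,"z":0.0015,"rx":0.0,"ry":0.0,"rz":0.0,"fingers":0.0},
  {"x":0.0,"y":-0.0003,"z":0.0015,"rx":0.0,"ry":0.0,"rz":0.0,"fingers":0.0},
])

```text
clock: 12.75
eef_pos: [0.504, -0.1339, 0.3119]
tool_rot: [0.008, 0.081, 0.992, 0.098]
wrist_force: [-0.6, 0.4, -5.9]
opening: 0.0294
```

Run:
```python
from h import *
s=read_state(); print(s['wrist_force'],s['moment'],s['eef_pos'])
for z in (.094,.093,.092,.091): print(z,*over(-.073,z,.197))
```

```text
[-0.6484492   0.37859137 -5.9055337 ] [-0.33296521  0.0102777   0.06398381] [ 0.5040143  -0.13386228  0.3118668 ]
0.094 [-0.     -0.0003  0.0011] [-0.04 -0.    0.  ]
0.093 [-0.     -0.0005  0.0021] [-0.04 -0.    0.  ]
0.092 [-0.     -0.0007  0.0031] [-0.04 -0.    0.  ]
0.091 [-0.     -0.0009  0.004 ] [-0.04 -0.    0.  ]
```

Call:
servo_tool([
  {"x":0.0,"y":-0.0003,"z":0.001,"rx":0.0,"ry":0.0,"rz":0.0,"fingers":0.0},
  {"x":0.0,"y":-0.0003,"z":0.0015,"rx":0.0,"ry":0.0,"rz":0.0,"fingers":0.0},
  {"x":0.0,"y":-0.0003,"z":0.0015,"rx":0.0,"ry":0.0,"rz":0.0,"fingers":0.0},
])

```text
clock: 13.12
eef_pos: [0.504, -0.1339, 0.3103]
tool_rot: [0.008, 0.081, 0.992, 0.098]
wrist_force: [1.1, -0.4, -6.0]
opening: 0.0292
```

Call:
servo_tool([
  {"x":0.0,"y":-0.0002,"z":0.0008,"rx":0.0,"ry":0.0,"rz":0.0,"fingers":0.0},
  {"x":0.0,"y":-0.0002,"z":0.0008,"rx":0.0,"ry":0.0,"rz":0.0,"fingers":0.0},
])

```text
clock: 13.38
eef_pos: [0.5041, -0.1339, 0.3096]
tool_rot: [0.008, 0.081, 0.992, 0.098]
wrist_force: [-0.1, -0.2, -3.3]
opening: 0.0294
```

Call:
servo_tool([
  {"x":0.0,"y":-0.0002,"z":0.0008,"rx":0.0,"ry":0.0,"rz":0.0,"fingers":0.0},
  {"x":0.0,"y":-0.0002,"z":0.0008,"rx":0.0,"ry":0.0,"rz":0.0,"fingers":0.0},
])

```text
clock: 13.62
eef_pos: [0.5043, -0.134, 0.3095]
tool_rot: [0.008, 0.081, 0.992, 0.098]
wrist_force: [0.3, 0.3, 3.8]
opening: 0.0291
```

```bash
python3 look.py k; python3 -c "
import cv2;im=cv2.imread('pics/k_wrist.png');cv2.imwrite('pics/k_z.png',cv2.resize(im[185:245,235:345],None,fx=7,fy=7,interpolation=cv2.INTER_CUBIC))"
```

```text
wrist pointer_tip 0.59 [221.2, 300.3]
wrist mark 0.62 [219.6, 299.0]
13.875 [ 0.50434912 -0.13401454  0.30947624] [ 0.17191565 -1.01898881  6.10919644] 0.028838564614653214
(array([ 0.0003,  0.0057, -0.0287]), array([-0.04,  0.06,  0.01]))
```

View pics/k_z.png

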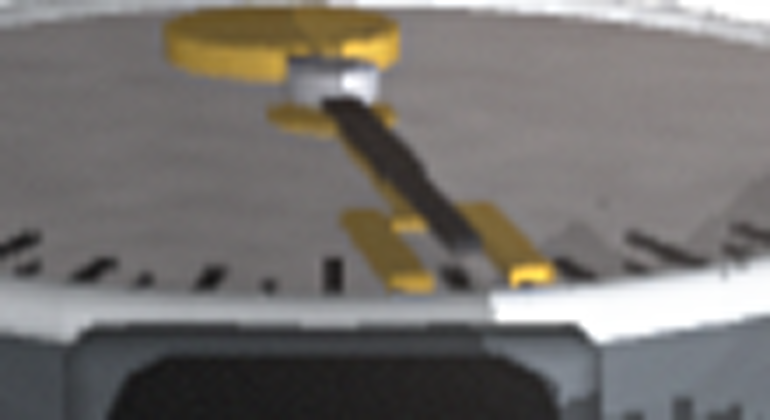

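View pics/k_wc.png

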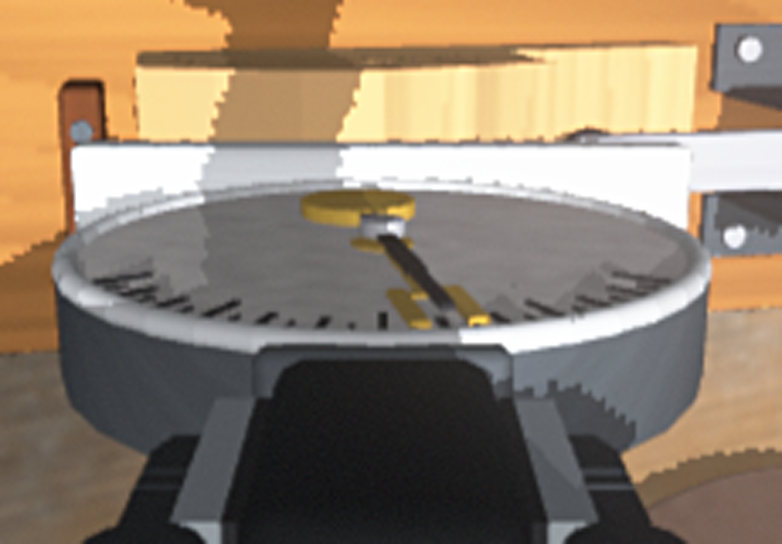

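View pics/k_sc.png

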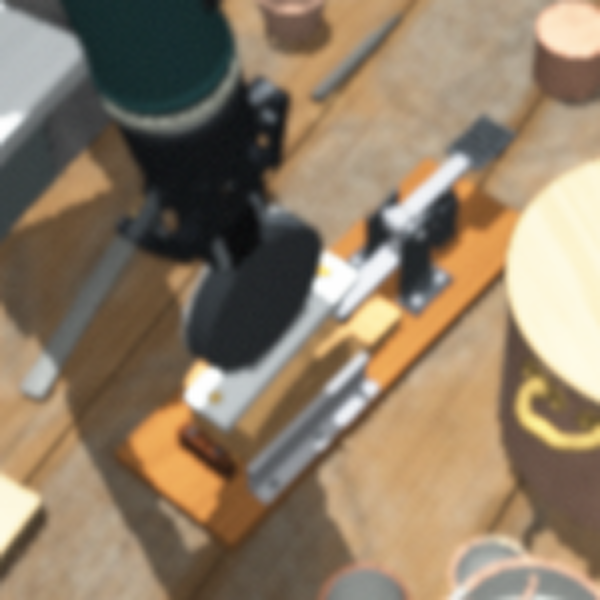

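View pics/k_tc.png

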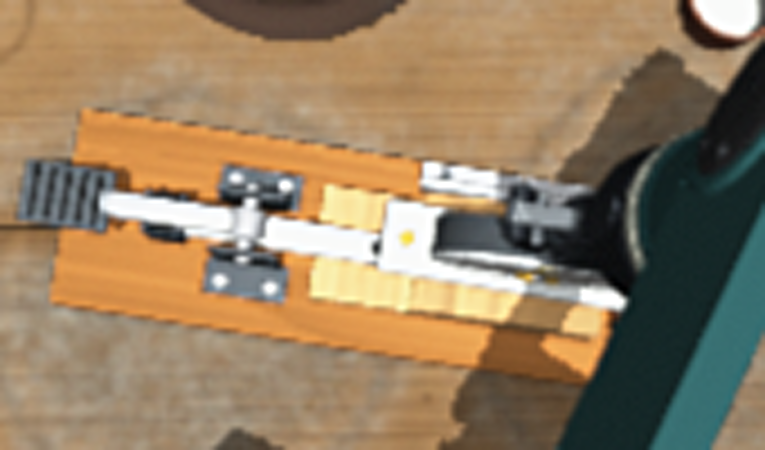

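Run:
```python
from h import *
import pickle
d=pickle.load(open('k.pkl','rb'))['wrist']; R=np.array(d['R']);o=-R.T@np.array(d['t'])
s=read_state(); T=rot(s['tool_rot']); p=np.array(s['eef_pos'])
ex,ey,ez=-T[:,0],T[:,1]*1,-T[:,2]
print('tilt',np.arcsin(ey[2]))
pin=p+ez*(.076-.221)
def loc(x,y,off):
    r=(y+.5)/7-.5+185;k=(x+.5)/7-.5+235
    v=R.T@np.array([(k-d['cx'])/d['fx'],(r-d['cy'])/d['fy'],1]); Q=o+v*((pin-o)@ex+off)/(v@ex)
    return (Q-pin)@ey*1000,(Q-pin)@ez*1000
for off in (-.011,-.013,-.015,-.018):
    print('off',off)
    for n,x,y in [('needle0',345,103),('needle1',465,245),('L1a',343,212),('L1b',372,212),('L2a',395,288),('L2b',433,284),('R1a',465,205),('R1b',497,203),('R2a',512,282),('R2b',556,276),('cross',408,222),('tick0',333,275)]:
        a,b=loc(x,y,off); print('  ',n,round(a,1),round(b,1),round(np.arctan2(a,b),3))
```

```text
tilt 0.19636700725549916
off -0.011
   needle0 1.4 1.4 0.785
   needle1 10.1 45.5 0.218
   L1a 1.1 36.8 0.03
   L1b 3.3 36.8 0.09
   L2a 4.7 55.7 0.084
   L2b 7.4 54.8 0.134
   R1a 10.6 34.9 0.296
   R1b 13.2 34.3 0.367
   R2a 12.9 54.3 0.234
   R2b 16.2 52.9 0.296
   cross 6.0 39.5 0.152
   tick0 0.3 52.7 0.006
off -0.013
   needle0 1.3 9.5 0.139
   needle1 9.7 52.0 0.185
   L1a 1.1 43.6 0.024
   L1b 3.2 43.6 0.074
   L2a 4.5 61.8 0.073
   L2b 7.1 60.9 0.116
   R1a 10.3 41.8 0.241
   R1b 12.7 41.2 0.299
   R2a 12.5 60.5 0.203
   R2b 15.6 59.1 0.258
   cross 5.8 46.2 0.126
   tick0 0.3 58.9 0.006
off -0.015
   needle0 1.3 17.7 0.073
   needle1 9.4 58.5 0.159
   L1a 1.0 50.5 0.021
   L1b 3.1 50.5 0.062
   L2a 4.4 67.9 0.064
   L2b 6.8 67.1 0.102
   R1a 9.9 48.6 0.2
   R1b 12.2 48.1 0.249
   R2a 12.0 66.6 0.178
   R2b 15.0 65.3 0.225
   cross 5.6 53.0 0.106
   tick0 0.4 65.2 0.005
off -0.018
   needle0 1.3 29.9 0.042
   needle1 8.8 68.2 0.129
   L1a 1.0 60.7 0.017
   L1b 3.0 60.7 0.049
   L2a 4.1 77.0 0.054
   L2b 6.5 76.3 0.085
   R1a 9.3 59.0 0.156
   R1b 11.5 58.5 0.194
   R2a 11.3 75.9 0.148
   R2b 14.1 74.7 0.187
   cross 5.3 63.0 0.084
   tick0 0.4 74.5 0.005
```

Run:
```python
from h import *
for i in range(6):
    c=vision.camera('wrist'); s=read_state(); print(s['clock'],s['wrist_force'].round(1),s['eef_pos'].round(4),s['dq'].round(4).max())
for q in ['pointer_tip','mark']: print(q,vision.place_of(q,'wrist')[:1])
```

```text
13.925 [-2.  -0.3  6.3] [ 0.5043 -0.134   0.3095] 0.0025
13.975 [-1.4 -0.6  5.9] [ 0.5043 -0.134   0.3095] 0.0011
14.025 [-0.7  0.5  5.2] [ 0.5043 -0.134   0.3094] 0.002
14.075 [-1.1  0.7  5.6] [ 0.5043 -0.134   0.3095] 0.0008
14.125 [-0.9  0.7  5.7] [ 0.5044 -0.134   0.3095] 0.0007
14.175 [-0.7  0.   6.4] [ 0.5044 -0.134   0.3095] 0.0014
pointer_tip [{'at': [220.0, 299.6], 'p': 0.95}]
mark [{'at': [216.7, 299.5], 'p': 0.51}]
```

Everything holds steady: about 11 N of contact, with the pointer tip and the mark in the same column (299.6 and 299.5). Signing off.

```bash
python3 -c "
from station import order; print(order.sign_off())"
```

```text
the job is handed in; nothing more can be done
None
```

The offcut is clamped, and the arm is holding the gauge on its crown with the needle in the fork of the brass set hand. The job was handed in at about 14 s.

- **Clamp:** I pushed the pedal down until it hit its stop, with 32 N on the fingertips. It stayed level after I let go.
- **Gauge:** I picked it up by the grip and set it in line with the jig, with the middle of its foot over the crown. I tilted it left end up to 0.196 rad.
- **Last checks:** The contact force was steady at about 11 N and the arm was still. The needle lay between the fork's prongs, with its tip and the mark found at image columns 299.6 and 299.5. The foot looked parallel to the timber and clear of the strap and fence.

**For your gaps:** The pitch is steeper than the 8° fall right of the crown. By the geometry given, the foot bears on the edge about 20 mm right of the crown, which leaves roughly 1 mm open over the crown itself. I worked this out from the geometry and the height at contact, and did not see it directly.

**Where readings disagreed:** My estimates of the set-hand angle ranged from about 0.18 to 0.20 rad. All of them are well inside the fork's width of about ±0.06 rad.

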